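# Short spin on a bench centrifuge: mains on, latch the lid, hold the key

### The arm

A 6-joint arm with a two-finger parallel gripper is mounted at the origin on the work surface; the furniture and walls round the work are solid. World frame = base frame: x ahead of the robot, y to its left, z up, the work surface at z = 0. Lengths are in m, angles in degrees, forces in N, time in s.
With the tool pointing down it reaches from about 0.4 to 0.825 m from the base axis. Payload 7 kg.
Tool frame: the origin (TCP) lies on the centre line of the jaws, within the pads' length; the fingertips stand 14 mm ahead of it and the grasp point (between the pads) lies 5 mm behind it; z points along the fingers, y is the line along which they close (so a half turn about z gives the same grasp; the last joint's range is limited). The gripper opens to 88 mm and grips with 3 to 60 N. Pads are 19 mm wide; open, the fingers measure 130 mm over their backs; the gripper's body (78 mm by 193 mm) begins 47 mm behind the grasp point.
Start: joints at [-60.499, 20.546, 0.682, 0, -70.136, -16.507], TCP at [0.152, -0.658, 0.241] pointing down, gripper open.
Joint ranges: [-176.03, 176.03], [-82.01, 121.73], [-58.28, 71.71], [-173.87, 95.51], [-174.79, -0.11], [-173.66, 173.66]. Speed limits (degrees/s): [136.94, 136.94, 172.46, 180, 180, 180].

### API

Orientations are given as [roll, pitch, yaw] about the fixed x, y, z axes, in that order (R = Rz(yaw) Ry(pitch) Rx(roll)).
In Python, from plant import r gives the robot as it stands.
- The arm moves only by the tool send_rows, never from a script. Its argument "steps" is a list of rows, each an object with "dp": the shift along the tool's x, y, z in mm, a list of three; "roll": the turn about the tool's z in rad; "jaw": the opening in per cent of the stroke, from 0 (shut) to 100 (fully open). In form: [{"dp": [tx, ty, tz], "roll": roll, "jaw": jaw}, ...]. A call has 1 to 5 rows; each row is the pose to reach, as a shift and turn from the pose commanded when the call began, along the tool's axes at that moment; what a row does not reach only later rows make up. A row lasts 1/8 s, in which the tool goes at most 62.5 mm and 10.7 degrees, less where a joint would pass 70% of its speed; a pose out of reach is approached as far as the arm can. A call with a gripper value outside its range is refused whole. The fingers move at their own pace and stop on an object; "newtons" is the grip in N (left out, the last holds). Time passes only in rows, so rows that repeat a pose let the fingers close. It gives the time, the measured TCP pose, the force, the opening and the grip force at its end, in the units of the state.
- r.get_state(): the state, without advancing time (a new reading comes with each control period).
- r.capture(name): name is "scene" or "side" or "wrist"; returns a dict with "image" (384x512x3 uint8, blue, green, red), "K" (3x3 intrinsics, pixels), "rvec" (rotation vector, rad) and "tvec" (3), from world to camera coordinates, as OpenCV has them. Camera axes: x right, y down, z forward; pixel columns grow to the right and rows downward; lengths in m; the calibration is good to about 2 mm. The wrist camera is an equidistant fisheye: a pixel r from the principal point sees the ray r / f radians off the axis. A picture is of the moment at which its call begins. There is no depth.
- r.close_job(): hands the job in; it is judged then, once.
The state is a dict: "time_s": time; "joints": joint angles; "qd": joint speeds; "joint_torque": joint torques, N m; "tcp_pos": TCP position; "eef_rot": TCP orientation; "contact_force": force on the tool from outside, world axes, zero at the start; "moment": the same for the moment, N m; "gripper_width": finger opening in m; "gripper_force": force on a finger pad.
Only numpy, scipy, OpenCV 4.12 (cv2) and the standard library are available. Lean on these libraries where they do the work, as an engineer would, in place of code of your own. Each camera call takes 0.05 s, during which the arm holds its last target. There are 200 camera calls.

### The job

The small centrifuge stands open with its tubes loaded; give them a short spin, using only the closed fingers. Press its black mains rocker over to on (the half nearest the panel's front edge, which stands raised), then push the lid down until its catch snaps and it stays shut by itself, then press the long key right down and keep holding it: the program finishes while the key is still held down. Leave the small square key alone, pick nothing up, do not shove or lift the centrifuge, and do not disturb the things standing round it.

Things in the scene. Friction and masses are not known exactly. Their poses are not given: they have to be found in the camera images.
- centrifuge: White bench centrifuge, loose on rubber feet, 3.2 kg or a little more, 250 mm deep (x) x 190 wide (y), shell 106 high. Origin: centre of its underside; own -x is the front (toward the robot), +y its left seen from the robot. Low front control panel (own x -0.125 to -0.045, surface 60 to 73 mm high) slopes down to the front by 10 degrees: rocker at the right, small square key middle, long key left.
- rocker_on_half (a point): Middle of the outer part of the top face of the near (front) half of the black mains rocker, 16 mm from its pivot; moves with it. The rocker is a see-saw 40 mm long (machine's x) x 24 mm wide (y) on a cross-wise pivot. Off: this half stands raised, its face about level. Pressed down 2 to 5 mm with 5 to 10 N it snaps over to on and stays; on, it meets a hard stop.
- rocker (a joint): Mains rocker, rad: 0 off (near half raised), 0.44 fully on (near half down). Bistable about the middle, 0.22.
- lid_front (a point): Point on the outer (upper) face of the lid, on its middle line, 18 mm behind the front edge, where a hand would push it shut; moves with the lid. It lies 160 mm from the hinge axis along the lid and 7 mm above the lid's middle plane, which holds the axis. Lid shut: 121 mm above the worktop, own x -0.048 of the centrifuge.
- lid_hinge (a point): Point on the hinge axis of the lid, on the machine's middle line near its rear, 114 mm above the worktop (own x +0.112). The axis runs along the machine's own y.
- lid (a joint): Lid angle, rad: 0 shut (level), up to 1.15. White plate 172 x 184 x 14 mm, free edge to the front. Stands where left above about 0.3 rad; from lower it springs up unless latched. Pushes down with 2 to 4 N at its front; in the last 0.1 rad a tongue under the front edge snaps past a sprung roller (about 8 to 10 N in all), then it stays at 0.
- spin_key_top (a point): Centre of the top face of the long short-spin key at the left of the panel; moves with the key. Key 20 mm (x) x 34 mm (y), standing 8 mm proud of the sloping panel; it travels 4 mm square to the panel.
- spin_key (a joint): Travel of the long short-spin key, m: 0 released, 0.004 fully down; springs back. Begins to move at 2 N, fully down at 4 N.
- stop_key_top (a point): Centre of the top face of the small square key (16 x 16 mm, 8 mm proud) in the middle of the panel, 56 mm from the long key: not to be pressed.
- stop_key (a joint): Travel of the small square key, m: 0 released, 0.004 fully down.
- coverglass_box0: Small box of cover glasses, 50 x 50 x 20 mm, close to the centrifuge's left front corner; origin: centre of its underside. Leave alone.
- marker_black: Black marker pen lying close along the centrifuge's right side, 138 mm long (along its y), 12 mm high; origin under its middle. Leave alone.
- tube_rack_a: Rack with capped tubes at the left of the centrifuge, 54 x 147 mm (long along its y), 92 mm high; origin: centre of its underside. Leave alone.
- oil_bottle: Small bottle, 30 mm across, 70 mm high, at the right of the centrifuge; origin: centre of its underside. Leave alone.
- petri_dish0: Covered dish, 61 mm across, 16 mm high, right of the centrifuge toward the rear; origin: centre of its underside. Leave alone.

How it is judged (in metres and radians):
On the way, in this order (a step that is already met when the one before it is completed fails the run):
1. the mains rocker is pressed over to on (value of joint rocker above 0.36 rad), for 0.2 s.
2. the lid is pushed right down into its catch (value of joint lid below 0.03 rad), for 0.2 s.
3. the long short-spin key is pressed right down (value of joint spin_key above 0.003 m), for 0.3 s.
At the end, for the whole second after the job is handed in: The rocker is on (over 0.36 rad), the lid is shut and latched (under 0.03 rad), and the fingers still hold the long key at least 3 mm down with over 1 N; the centrifuge is at rest (value of joint rocker above 0.36 rad and value of joint lid below 0.03 rad and value of joint spin_key above 0.003 m and contact force between the fingers and centrifuge above 1 N and linear speed of centrifuge below 0.02 m/s); the arm keeps its last pose, push and grip.
It fails at once if the short-spin key was pressed with the lid not latched shut (value of joint spin_key above 0.002 m and value of joint lid above 0.05 rad).
It fails at once if the small square key was pressed (value of joint stop_key above 0.002 m).
It fails at once if the centrifuge was shoved, lifted or tipped (distance of centrifuge from where it was at the start of the episode above 0.02 m or angle between centrifuge's own z axis and vertical above 0.08 rad).
It fails at once if a thing standing round the centrifuge was disturbed or picked up (distance of any of coverglass_box0, marker_black, tube_rack_a, oil_bottle, petri_dish0 from where it was at the start of the episode above 0.02 m).
It also fails if it takes over 56 s, if anything falls off the work surface, if the arm or the gripper's body presses on something with over 40 N, if the wrist force passes 120 N, or if a joint passes its speed limit or range.

## Working session

There is one attempt and no reset: what is moved stays moved. The work goes in short steps, Python scripts to look and compute and a tool call to move; the robot and the scene stay as the last step left them, time stands still between calls to the robot, and variables do not carry over. Pictures are saved under pics/ and viewed, at most 10 in all, crops included, and the job is handed in when it is done.

Besides the shell and the picture viewer there is one more tool, called in YAML: its name, and indented under it one key for each argument. send_rows: Moves the arm, as the interface text tells. Its arguments: {"type":"object","properties":{"steps":{"type":"array","items":{"type":"object","properties":{"dp":{"type":"array","items":{"type":"number"}},"roll":{"type":"number"},"jaw":{"type":"number"}}}},"newtons":{"type":"number"}},"required":["steps"]}

```bash
mkdir -p pics
cat > h.py <<'E'
import numpy as np, cv2
from plant import r
def cap(n):
    c=r.capture(n); return c
def ray(c,u,v):
    R,_=cv2.Rodrigues(np.array(c["rvec"],float)); t=np.array(c["tvec"],float).ravel(); K=np.array(c["K"])
    d=np.linalg.inv(K)@[u,v,1.]
    return -R.T@t, R.T@d
def onz(c,u,v,z):
    o,d=ray(c,u,v); return o+d*(z-o[2])/d[2]
def proj(c,P):
    return cv2.projectPoints(np.array(P,float).reshape(-1,3),np.array(c["rvec"],float),np.array(c["tvec"],float),np.array(c["K"],float),None)[0].reshape(-1,2)
def tri(c1,p1,c2,p2):
    o1,d1=ray(c1,*p1);o2,d2=ray(c2,*p2)
    A=np.stack([d1,-d2],1);s=np.linalg.lstsq(A,o2-o1,rcond=None)[0]
    a=o1+s[0]*d1;b=o2+s[1]*d2
    return (a+b)/2,np.linalg.norm(a-b)
E
python3 - <<'E'
from h import *
import pickle
s=r.get_state();print(s)
d={}
for n in("scene","side"):
    d[n]=cap(n);cv2.imwrite(f"pics/{n}0.png",cv2.resize(d[n]["image"],(800,600),interpolation=cv2.INTER_CUBIC))
    print(n,ray(d[n],256,192))
pickle.dump(d,open("d0.pkl","wb"))
E
```

```text
{'time_s': 0.0, 'joints': array([-6.04988352e+01,  2.05898128e+01,  6.34331819e-01, -2.01651371e-02,
       -7.01340854e+01, -1.65044849e+01]), 'qd': array([ 0.02097616, -0.04818039,  0.04841226,  0.01725213,  0.04030234,
       -0.08511231]), 'joint_torque': array([-2.16271983e-04, -5.82713413e+01,  2.93057799e+01,  6.99729100e+00,
        6.75010946e-03, -1.94868935e-04]), 'tcp_pos': array([ 0.15165417, -0.65727849,  0.23964506]), 'eef_rot': array([ 1.79908738e+02, -7.27184251e-03, -1.67010182e+02]), 'contact_force': array([-0.2140557 ,  1.00128332, -0.33911126]), 'moment': array([-0.07028145, -0.01937432,  0.04534253]), 'gripper_force': 0.0, 'gripper_width': 0.08727967285583388}
scene (array([0.06845064, 0.61751723, 0.86880936]), array([ 0.46272295, -0.5357553 , -0.70655924]))
side (array([ 0.45609634, -0.74611131,  0.60589753]), array([ 0.11197841,  0.83246605, -0.54268296]))
```

View pics/scene0.png

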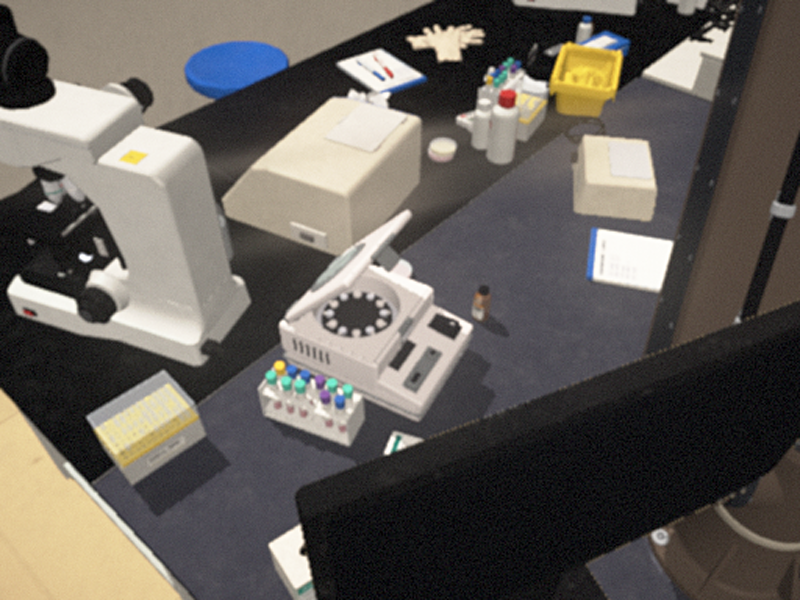

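View pics/side0.png

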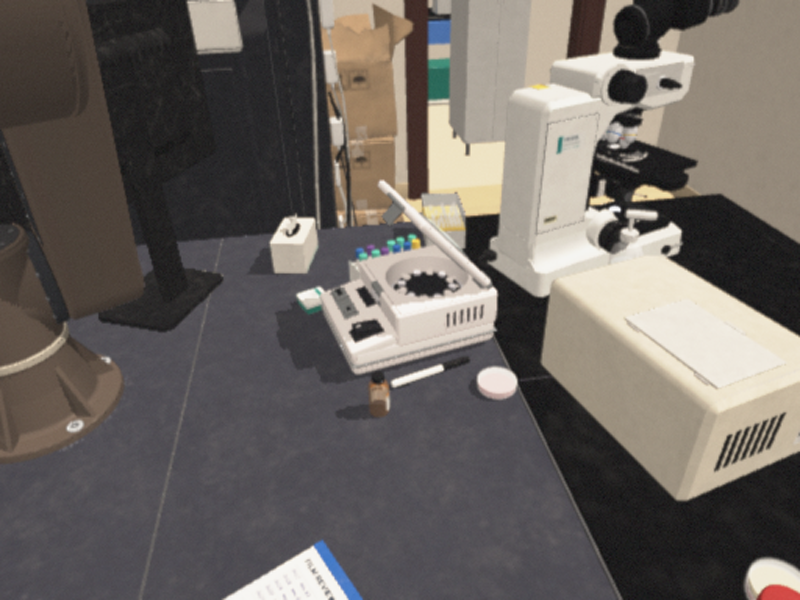

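Run:
```python
from h import *
import pickle
d=pickle.load(open("d0.pkl","rb"))
a=d["scene"]["image"][120:290,170:320]; b=d["side"]["image"][105:275,190:340]
cv2.imwrite("pics/crop0.png",np.hstack([cv2.resize(x,(400,453),interpolation=cv2.INTER_CUBIC) for x in(a,b)]))
```

```text
(no output)
```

View pics/crop0.png

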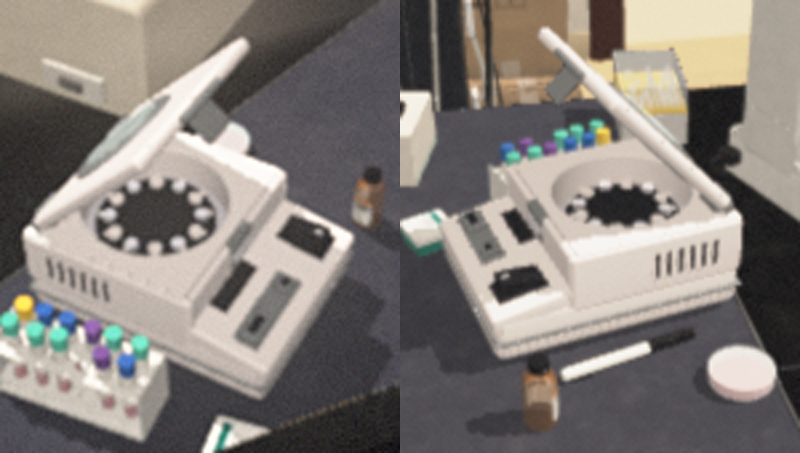

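Run:
```python
from h import *
import pickle
d=pickle.load(open("d0.pkl","rb"));A=d["scene"];B=d["side"]
f=8/3
S=lambda u,v:(170+u/f,120+v/f)
T=lambda u,v:(190+(u-400)/f,105+v/f)
for n,a,b in [("rocker",(308,236),(520,282)),("keypad",(267,308),(482,235)),("disp",(233,285),(520,225)),
  ("lidFR",(245,42),(543,33)),("hingeR?",(240,135),(728,205)),("panelFR",(354,238),(495,340)),("bottlecap",(372,175),(541,362)),
  ("shellFRtop",(284,185),(570,232))]:
    p,e=tri(A,S(*a),B,T(*b));print(n,p.round(3),round(e,4))
for n,z,q in [("boxL",.02,(402,235)),("boxR",.02,(430,220))]:print(n,onz(B,*T(*q),z))
print("monbase",[onz(B,u*.64,v*.64,0.01).round(3) for u,v in((100,318),(185,328),(222,272))])
for z in(.3,.4,.5):print("mon",z,[onz(A,u*.64,v*.64,z).round(3) for u,v in((300,490),(800,305))])
```

```text
rocker [0.502 0.004 0.067] 0.005
keypad [0.474 0.096 0.065] 0.0025
disp [0.512 0.099 0.07 ] 0.0031
lidFR [0.544 0.045 0.293] 0.0083
hingeR? [ 0.652 -0.028  0.124] 0.0853
panelFR [ 0.476 -0.042  0.043] 0.0019
bottlecap [ 0.507 -0.106  0.064] 0.0045
shellFRtop [0.543 0.002 0.114] 0.02
boxL [0.39194295 0.1831429  0.02      ]
boxR [0.42269507 0.20792567 0.02      ]
monbase [array([0.034, 0.214, 0.01 ]), array([0.193, 0.152, 0.01 ]), array([0.238, 0.343, 0.01 ])]
mon 0.3 [array([0.346, 0.436, 0.3  ]), array([ 0.079, -0.125,  0.3  ])]
mon 0.4 [array([0.297, 0.468, 0.4  ]), array([0.077, 0.006, 0.4  ])]
mon 0.5 [array([0.248, 0.5  , 0.5  ]), array([0.075, 0.136, 0.5  ])]
```

send_rows:
  steps:
    - {"dp": [-40,35,-15],"jaw": 0}
    - {"dp": [-80,72,-35],"jaw": 0}
    - {"dp": [-120,108,-55],"jaw": 0}
    - {"dp": [-160,145,-75],"jaw": 0}
    - {"dp": [-200,181,-90],"jaw": 0}
  newtons: 20

```text
invalid input
```

send_rows:
  steps:
    - {"dp": [-40,36,0],"jaw": 0}
    - {"dp": [-80,73,0],"jaw": 0}
    - {"dp": [-124,113,0],"jaw": 0}
    - {"dp": [-110,155,0],"jaw": 0}
    - {"dp": [-100,200,0],"jaw": 0}

```text
invalid input
```

send_rows:
  steps:
    - {"dp": [-40,35,-15],"roll": 0,"jaw": 0}
    - {"dp": [-80,72,-35],"roll": 0,"jaw": 0}
    - {"dp": [-120,108,-55],"roll": 0,"jaw": 0}
    - {"dp": [-160,145,-75],"roll": 0,"jaw": 0}
    - {"dp": [-200,181,-90],"roll": 0,"jaw": 0}
  newtons: 20

```text
time_s: 0.72
tcp_pos: [0.3066, -0.4348, 0.3313]
eef_rot: [-180.0, 0.0, -167.0]
contact_force: [1.1, -0.7, 0.6]
gripper_width: 0.0438
gripper_force: 0.0
```

send_rows:
  steps:
    - {"dp": [-40,36,0],"roll": 0,"jaw": 0}
    - {"dp": [-80,73,0],"roll": 0,"jaw": 0}
    - {"dp": [-124,113,0],"roll": 0,"jaw": 0}
    - {"dp": [-110,155,0],"roll": 0,"jaw": 0}
    - {"dp": [-100,200,0],"roll": 0,"jaw": 0}

```text
time_s: 1.35
tcp_pos: [0.3579, -0.2177, 0.3298]
eef_rot: [180.0, -0.1, -167.0]
contact_force: [0.0, -0.4, 0.9]
gripper_width: 0.0009
gripper_force: 0.0
```

send_rows:
  steps:
    - {"dp": [-27,45,0],"roll": 0,"jaw": 0}
    - {"dp": [-54,90,0],"roll": 0,"jaw": 0}
    - {"dp": [-81,135,0],"roll": 0,"jaw": 0}
    - {"dp": [-108,180,0],"roll": 0,"jaw": 0}
    - {"dp": [-136,225,0],"roll": 0,"jaw": 0}

```text
time_s: 1.98
tcp_pos: [0.4403, 0.0326, 0.3306]
eef_rot: [180.0, 0.0, -167.0]
contact_force: [1.3, -0.9, 0.3]
gripper_width: 0.0002
gripper_force: 0.0
```

Run:
```python
from h import *
import pickle
c=cap("wrist");s=r.get_state();pickle.dump((c,s),open("w1.pkl","wb"))
print(s["tcp_pos"],s["eef_rot"],s["contact_force"],c["K"],ray(c,c["K"][0][2],c["K"][1][2]))
cv2.imwrite("pics/w1.png",cv2.resize(c["image"],(800,600),interpolation=cv2.INTER_CUBIC))
```

```text
[0.44231524 0.03659751 0.33007042] [ 1.79948032e+02  3.51526443e-02 -1.66931710e+02] [3.23702748 4.56979627 1.27896169] [[297.31863964   0.         257.81378012]
 [  0.         297.31863964 193.83195813]
 [  0.           0.           1.        ]] (array([0.37059659, 0.01736984, 0.47402311]), array([ 0.26154337,  0.0613607 , -0.96323929]))
```

View pics/w1.png

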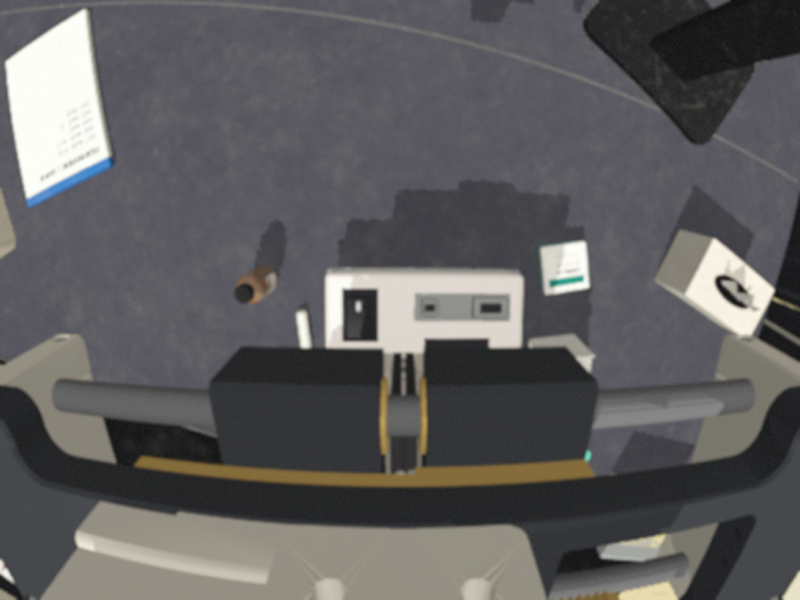

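```bash
cat >> h.py <<'E'
def fonz(c,u,v,z):
    K=np.array(c["K"],float);R,_=cv2.Rodrigues(np.array(c["rvec"],float));t=np.array(c["tvec"],float).ravel()
    n=cv2.fisheye.undistortPoints(np.array([[[u,v]]],float),K,np.zeros(4))[0,0]
    o=-R.T@t;d=R.T@np.array([n[0],n[1],1]);return o+d*(z-o[2])/d[2]
E
python3 - <<'E'
from h import *
import pickle
c,s=pickle.load(open("w1.pkl","rb"))
w=lambda u,v,z:fonz(c,u*.64,v*.64,z)
FR=w(326,270,.06);FL=w(521,272,.06);print("front",FR,FL,np.linalg.norm(FL-FR))
e=FL-FR;yaw=np.arctan2(-e[0],e[1]);print("yaw",np.degrees(yaw))
M=np.array([[np.cos(yaw),-np.sin(yaw)],[np.sin(yaw),np.cos(yaw)]])
O=(FR+FL)[:2]/2+M@[.125,0];print("origin",O)
own=lambda p:M.T@(p[:2]-O)
for n,u,v,z in[("rock",360,315,.07),("rocknear",360,291,.07),("rockfar",360,340,.07),("long",491,308,.072),("stop",430,307,.072),("longL",508,308,.072),("longR",473,308,.072)]:
    p=w(u,v,z);print(n,p.round(4),own(p).round(4))
p,q=(.544,.045),(.652,0);print("lid obs own",own(np.array(p)))
d=pickle.load(open("d0.pkl","rb"));f=8/3
H=np.r_[O+M@[.112,0],.114];print("hinge",H)
# lid angle by casting onto lid right side plane (own y=-0.092) 
for n,cam,px in[("side",d["side"],(190+(543-400)/f,105+33/f)),("scene",d["scene"],(170+245/f,120+42/f))]:
    o,dd=ray(cam,*px);oo=own(o);do=M.T@dd[:2];t=(-.092-oo[1])/do[1];X=oo[0]+t*do[0];Z=o[2]+t*dd[2]
    print(n,X,Z,"ang",np.arctan2(Z-.114,.112-X),np.hypot(Z-.114,.112-X))
E
```

```text
front [ 0.46842554 -0.03195318  0.06      ] [0.42922159 0.14405111 0.06      ] 0.18031766453772172
yaw 12.557309027860876
origin [0.57083344 0.08322596]
rock [0.5003 0.0076 0.07  ] [-0.0853 -0.0585]
rocknear [0.4782 0.0031 0.07  ] [-0.1078 -0.0581]
rockfar [0.5241 0.0125 0.07  ] [-0.061  -0.0589]
long [0.4664 0.1224 0.072 ] [-0.0934  0.061 ]
stop [0.478  0.0677 0.072 ] [-0.094  0.005]
longL [0.4628 0.1381 0.072 ] [-0.0936  0.077 ]
longR [0.4701 0.1062 0.072 ] [-0.0933  0.0443]
lid obs own [-0.0345025  -0.03147754]
hinge [0.68015429 0.10757656 0.114     ]
side -0.05877524366265688 0.31644758551104357 ang 0.8700570764811187 0.26485695899351247
scene 0.000264455601966862 0.2428792013930826 ang 0.8565273669890451 0.17057162845456916
```

send_rows:
  steps:
    - {"dp": [-33,-40,20],"roll": 0,"jaw": 0}
    - {"dp": [-33,-40,70],"roll": 0,"jaw": 0}
    - {"dp": [-33,-40,120],"roll": 0,"jaw": 0}
    - {"dp": [-33,-40,170],"roll": 0,"jaw": 0}
    - {"dp": [-33,-40,205],"roll": 0,"jaw": 0}

```text
time_s: 2.65
tcp_pos: [0.4803, -0.0012, 0.1233]
eef_rot: [-180.0, -0.1, -167.0]
contact_force: [0.0, -0.2, -0.6]
gripper_width: 0.0006
gripper_force: 0.0
```

Run:
```python
from h import *
import pickle
c=cap("wrist");b=cap("side");a=cap("scene");s=r.get_state()
print(s["tcp_pos"],s["eef_rot"],s["contact_force"])
x=cv2.resize(c["image"][130:260,150:400],(800,416),interpolation=cv2.INTER_CUBIC)
cv2.imwrite("pics/w2.png",x)
y=np.hstack([cv2.resize(a["image"][120:280,180:340],(400,400)),cv2.resize(b["image"][105:265,190:350],(400,400))])
cv2.imwrite("pics/s2.png",y)
```

```text
[ 0.48031747 -0.00130064  0.1243805 ] [-179.95505678   -0.24230951 -167.00809294] [ 1.2972382  -1.05779388  0.99036383]
```

View pics/w2.png

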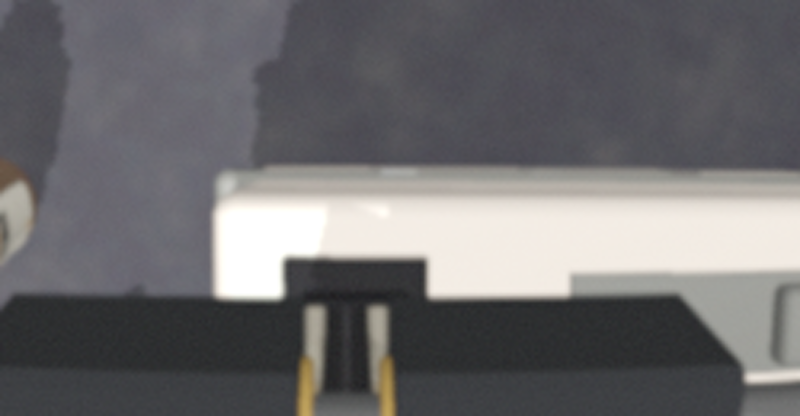

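View pics/s2.png

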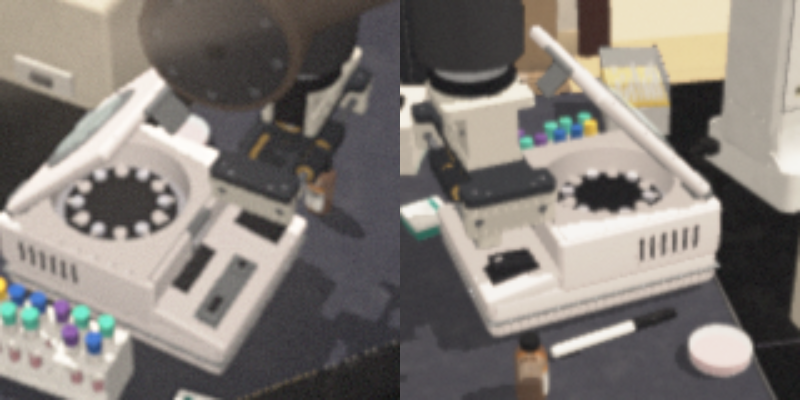

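send_rows:
  steps:
    - {"dp": [0,3,20],"roll": 0,"jaw": 0}
    - {"dp": [0,3,30],"roll": 0,"jaw": 0}
    - {"dp": [0,3,32],"roll": 0,"jaw": 0}
    - {"dp": [0,3,34],"roll": 0,"jaw": 0}
    - {"dp": [0,3,36],"roll": 0,"jaw": 0}

```text
time_s: 3.42
tcp_pos: [0.4801, 0.0019, 0.0904]
eef_rot: [-180.0, -0.1, -167.0]
contact_force: [-5.1, -1.4, 3.9]
gripper_width: 0.0001
gripper_force: 2.5
```

send_rows:
  steps:
    - {"dp": [0,0,1],"roll": 0,"jaw": 0}
    - {"dp": [0,0,2],"roll": 0,"jaw": 0}

```text
time_s: 3.68
tcp_pos: [0.4811, 0.0021, 0.0884]
eef_rot: [-180.0, 0.0, -167.0]
contact_force: [-5.1, -0.7, 12.5]
gripper_width: 0.0003
gripper_force: 6.7
```

send_rows:
  steps:
    - {"dp": [0,0,1],"roll": 0,"jaw": 0}
    - {"dp": [0,0,2],"roll": 0,"jaw": 0}

```text
time_s: 3.92
tcp_pos: [0.4813, 0.0021, 0.0877]
eef_rot: [-180.0, 0.1, -166.9]
contact_force: [-11.5, 0.0, 31.4]
gripper_width: 0.0008
gripper_force: 16.5
```

send_rows:
  steps:
    - {"dp": [0,0,-4],"roll": 0,"jaw": 0}
    - {"dp": [0,0,-15],"roll": 0,"jaw": 0}
    - {"dp": [40,0,-40],"roll": 0,"jaw": 0}
    - {"dp": [40,0,-60],"roll": 0,"jaw": 0}

```text
time_s: 4.42
tcp_pos: [0.4399, -0.0074, 0.1466]
eef_rot: [180.0, -0.0, -167.0]
contact_force: [1.5, -0.6, 0.3]
gripper_width: 0.0005
gripper_force: 0.0
```

Run:
```python
from h import *
import pickle
c=cap("wrist");b=cap("side");a=cap("scene");s=r.get_state()
pickle.dump((c,s,a,b),open("w3.pkl","wb"))
print(s["tcp_pos"],s["eef_rot"],s["contact_force"])
x=[cv2.resize(i,(400,400),interpolation=cv2.INTER_CUBIC) for i in(c["image"][140:240,190:290],b["image"][175:245,200:270])]
cv2.imwrite("pics/w3.png",np.hstack(x))
```

```text
[ 0.44290234 -0.00637214  0.14714047] [ 179.96807497    0.21916456 -166.98611385] [-0.04396773 -0.17447928 -1.26930154]
```

View pics/w3.png

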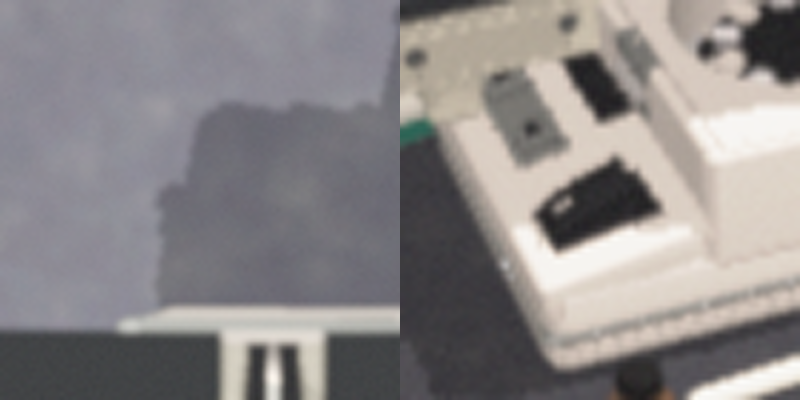

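Run:
```python
from h import *
import pickle
d=pickle.load(open("d0.pkl","rb"));c,s,a,b=pickle.load(open("w3.pkl","rb"))
x=[cv2.resize(i,(400,300),interpolation=cv2.INTER_CUBIC) for i in(d["side"]["image"][195:231,215:263],b["image"][195:231,215:263],d["scene"]["image"][193:223,265:305],a["image"][193:223,265:305])]
cv2.imwrite("pics/cmp.png",np.vstack([np.hstack(x[:2]),np.hstack(x[2:])]))
```

```text
(no output)
```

View pics/cmp.png

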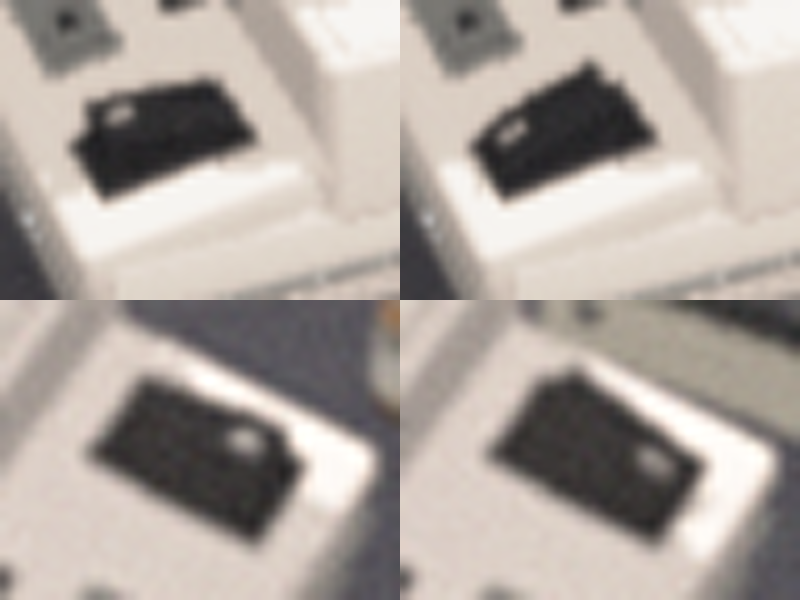

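send_rows:
  steps:
    - {"dp": [0,0,-55],"roll": 0,"jaw": 0}
    - {"dp": [0,0,-110],"roll": 0,"jaw": 0}
    - {"dp": [0,0,-165],"roll": 0,"jaw": 0}
    - {"dp": [-30,15,-170],"roll": 0,"jaw": 0}
    - {"dp": [-60,30,-170],"roll": 0,"jaw": 0}

```text
time_s: 5.2
tcp_pos: [0.4947, 0.0366, 0.3164]
eef_rot: [180.0, 0.1, -167.0]
contact_force: [0.6, 0.2, -0.2]
gripper_width: 0.0005
gripper_force: 0.0
```

send_rows:
  steps:
    - {"dp": [-35,10,0],"roll": 0,"jaw": 0}
    - {"dp": [-70,20,0],"roll": 0,"jaw": 0}
    - {"dp": [-107,30,0],"roll": 0,"jaw": 0}
    - {"dp": [-107,30,20],"roll": 0,"jaw": 0}
    - {"dp": [-107,30,35],"roll": 0,"jaw": 0}

```text
time_s: 5.82
tcp_pos: [0.5911, 0.0894, 0.2783]
eef_rot: [-180.0, -0.1, -167.0]
contact_force: [-0.2, -0.5, 0.0]
gripper_width: 0.0004
gripper_force: 0.0
```

send_rows:
  steps:
    - {"dp": [0,0,22],"roll": 0,"jaw": 0}
    - {"dp": [8,0,30],"roll": 0,"jaw": 0}
    - {"dp": [16,0,38],"roll": 0,"jaw": 0}
    - {"dp": [23,0,45],"roll": 0,"jaw": 0}
    - {"dp": [30,0,52],"roll": 0,"jaw": 0}

```text
time_s: 6.45
tcp_pos: [0.5616, 0.0824, 0.2289]
eef_rot: [180.0, 0.1, -167.0]
contact_force: [0.8, 0.1, 0.2]
gripper_width: 0.0005
gripper_force: 0.3
```

send_rows:
  steps:
    - {"dp": [5,0,8],"roll": 0,"jaw": 0}
    - {"dp": [9,0,15],"roll": 0,"jaw": 0}
    - {"dp": [14,0,23],"roll": 0,"jaw": 0}
    - {"dp": [18,0,30],"roll": 0,"jaw": 0}
    - {"dp": [21,0,38],"roll": 0,"jaw": 0}

```text
time_s: 7.08
tcp_pos: [0.5412, 0.0777, 0.1901]
eef_rot: [180.0, 0.0, -167.0]
contact_force: [-1.1, 0.9, 1.9]
gripper_width: 0.0005
gripper_force: 0.6
```

send_rows:
  steps:
    - {"dp": [3,0,7],"roll": 0,"jaw": 0}
    - {"dp": [5,0,14],"roll": 0,"jaw": 0}
    - {"dp": [7,0,21],"roll": 0,"jaw": 0}
    - {"dp": [9,0,29],"roll": 0,"jaw": 0}
    - {"dp": [10,0,36],"roll": 0,"jaw": 0}

```text
time_s: 7.7
tcp_pos: [0.5315, 0.0755, 0.154]
eef_rot: [180.0, -0.0, -167.0]
contact_force: [-1.1, 1.8, 2.1]
gripper_width: 0.0004
gripper_force: 0.9
```

send_rows:
  steps:
    - {"dp": [0,0,4],"roll": 0,"jaw": 0}
    - {"dp": [1,0,8],"roll": 0,"jaw": 0}
    - {"dp": [1,0,11],"roll": 0,"jaw": 0}
    - {"dp": [1,0,14],"roll": 0,"jaw": 0}
    - {"dp": [1,0,17],"roll": 0,"jaw": 0}

```text
time_s: 8.32
tcp_pos: [0.5301, 0.0751, 0.1377]
eef_rot: [-180.0, -0.1, -167.0]
contact_force: [-2.6, 0.4, 3.9]
gripper_width: 0.0004
gripper_force: 1.8
```

send_rows:
  steps:
    - {"dp": [0,0,1],"roll": 0,"jaw": 0}
    - {"dp": [0,0,2],"roll": 0,"jaw": 0}

```text
time_s: 8.57
tcp_pos: [0.5306, 0.0751, 0.1354]
eef_rot: [-180.0, -0.0, -167.0]
contact_force: [-1.2, -0.5, 1.3]
gripper_width: 0.0006
gripper_force: 0.7
```

send_rows:
  steps:
    - {"dp": [0,0,1],"roll": 0,"jaw": 0}
    - {"dp": [0,0,2],"roll": 0,"jaw": 0}
    - {"dp": [0,0,2],"roll": 0,"jaw": 0}

```text
time_s: 8.95
tcp_pos: [0.5307, 0.0751, 0.135]
eef_rot: [-180.0, 0.0, -167.0]
contact_force: [-7.1, 0.1, 16.1]
gripper_width: 0.0003
gripper_force: 7.7
```

send_rows:
  steps:
    - {"dp": [0,0,-10],"roll": 0,"jaw": 0}
    - {"dp": [0,0,-32],"roll": 0,"jaw": 0}
    - {"dp": [26,30,-32],"roll": 0,"jaw": 0}
    - {"dp": [52,60,-32],"roll": 0,"jaw": 0}
    - {"dp": [52,60,-20],"roll": 0,"jaw": 0}

```text
time_s: 9.57
tcp_pos: [0.4659, 0.1234, 0.1546]
eef_rot: [179.9, 0.2, -166.9]
contact_force: [1.1, -0.6, -0.5]
gripper_width: 0.0005
gripper_force: 0.0
```

Run:
```python
from h import *
c=cap("wrist");b=cap("side");a=cap("scene");s=r.get_state()
print(s["tcp_pos"],s["eef_rot"],s["contact_force"])
x=[cv2.resize(i,(400,400),interpolation=cv2.INTER_CUBIC) for i in(c["image"][110:270,170:330],b["image"][105:265,190:350])]
cv2.imwrite("pics/w4.png",np.hstack(x))
```

```text
[0.46665218 0.12193286 0.15317939] [-1.79976412e+02 -3.90535549e-02 -1.66981553e+02] [ 0.98237946  0.72196817 -0.4089072 ]
```

View pics/w4.png

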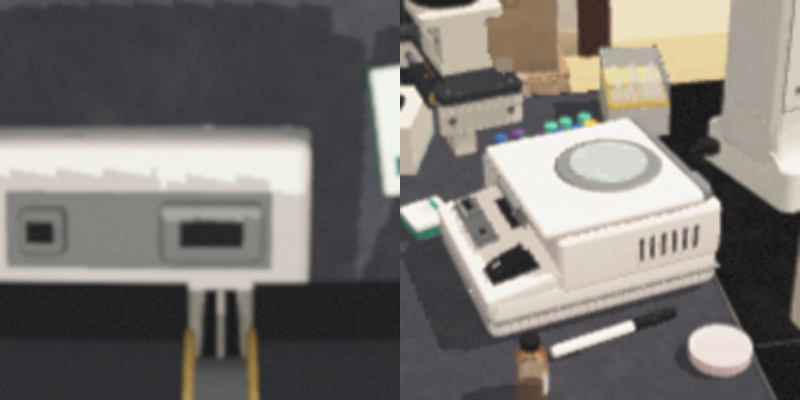

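send_rows:
  steps:
    - {"dp": [0,0,35],"roll": 0,"jaw": 0}
    - {"dp": [0,0,55],"roll": 0,"jaw": 0}
    - {"dp": [0,0,60],"roll": 0,"jaw": 0}
    - {"dp": [0,0,63],"roll": 0,"jaw": 0}
    - {"dp": [0,0,65],"roll": 0,"jaw": 0}

```text
time_s: 10.35
tcp_pos: [0.4671, 0.1222, 0.0891]
eef_rot: [180.0, 0.1, -167.0]
contact_force: [-0.3, 0.1, -0.6]
gripper_width: 0.0005
gripper_force: 0.0
```

send_rows:
  steps:
    - {"dp": [0,0,1],"roll": 0,"jaw": 0}
    - {"dp": [0,0,2],"roll": 0,"jaw": 0}

```text
time_s: 10.6
tcp_pos: [0.4669, 0.1223, 0.0871]
eef_rot: [180.0, 0.1, -167.0]
contact_force: [-0.0, -0.8, 1.6]
gripper_width: 0.0006
gripper_force: 1.2
```

send_rows:
  steps:
    - {"dp": [0,0,1],"roll": 0,"jaw": 0}
    - {"dp": [0,0,2],"roll": 0,"jaw": 0}

```text
time_s: 10.85
tcp_pos: [0.4671, 0.1223, 0.085]
eef_rot: [180.0, 0.1, -167.0]
contact_force: [1.9, -0.9, 3.9]
gripper_width: 0.0005
gripper_force: 1.8
```

send_rows:
  steps:
    - {"dp": [0,0,1],"roll": 0,"jaw": 0}
    - {"dp": [0,0,2],"roll": 0,"jaw": 0}
    - {"dp": [0,0,2],"roll": 0,"jaw": 0}

```text
time_s: 11.22
tcp_pos: [0.4674, 0.1224, 0.0834]
eef_rot: [180.0, 0.1, -167.0]
contact_force: [0.3, -1.4, 9.9]
gripper_width: 0.0006
gripper_force: 5.3
```

send_rows:
  steps:
    - {"dp": [0,0,0],"roll": 0,"jaw": 0}
    - {"dp": [0,0,0],"roll": 0,"jaw": 0}
    - {"dp": [0,0,0],"roll": 0,"jaw": 0}
    - {"dp": [0,0,0],"roll": 0,"jaw": 0}
    - {"dp": [0,0,0],"roll": 0,"jaw": 0}

```text
time_s: 11.85
tcp_pos: [0.4674, 0.1224, 0.0835]
eef_rot: [180.0, 0.1, -167.0]
contact_force: [1.4, -0.7, 10.6]
gripper_width: 0.0006
gripper_force: 5.2
```

send_rows:
  steps:
    - {"dp": [0,0,0],"roll": 0,"jaw": 0}
    - {"dp": [0,0,0],"roll": 0,"jaw": 0}
    - {"dp": [0,0,0],"roll": 0,"jaw": 0}
    - {"dp": [0,0,0],"roll": 0,"jaw": 0}
    - {"dp": [0,0,0],"roll": 0,"jaw": 0}

```text
time_s: 12.48
tcp_pos: [0.4674, 0.1224, 0.0835]
eef_rot: [180.0, 0.1, -167.0]
contact_force: [0.7, -1.7, 9.9]
gripper_width: 0.0005
gripper_force: 5.2
```

```bash
python3 -c "
from h import *
s=r.get_state();print(s['tcp_pos'],s['contact_force'])
print(r.close_job())"
```

```text
[0.46742396 0.12241362 0.08345781] [ 0.72549179 -1.7256986   9.86016401]
the job is handed in; nothing more can be done
None
```

I switched the rocker on, latched the lid shut and handed the job in at about 12.5 s, with the long key still held about 4 mm down at about 10 N; no verdict came back from the judging.

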